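Gauge two dop holders and hold the good one down in the sprung cradle

TASK

Of the two round-bellied steel holders one has a bore wide enough to slip over the gauge pin, the other is too tight: slide the one that fits fully down the pin to prove it, and stand or lay the tight one in the black reject tray. Then take the proved holder off the pin, seat its belly upright in the sprung ring cradle, press it down to the stop and finish while still holding it pressed down there with the gripper. Leave the tin, the rubbing stone and the little jar where they are.

Things in the scene. Friction and masses are not known exactly. Their poses are not given: they have to be found in the camera images.
- holder_wide: dop holder that fits the pin: plain steel, flask-shaped, 62 mm tall, about 250 g, 23 mm bore right through. Origin at the centre of its underside, z up the bore. Foot 36 mm across, belly 56 mm across from 14 to 19 mm up, shoulder in to 37 mm at 29 mm up, then a straight round neck 34 mm across: grip it with the TCP 52 mm above the underside. Starts upright on the bench
- holder_tight: the dop holder that is too tight: the same outside, size, mass and origin as the other, but its through bore is only 16 mm, seen from above as a smaller hole in the neck top; it cannot go over the pin. It starts standing upright on the bench; which holder is at which place varies
- gauge_seat (a point): gauge pin, fixed to the bench: upright steel pin 20 mm across on a dark round foot 68 mm across and 12 mm high. This point is on the foot's top face (12 mm above the bench) on the pin's axis; the pin rises 45 mm above it, the last 6 mm tapering to 12 mm across. A holder is fully home when its underside rests on the foot
- cradle: sprung ring cradle, fixed to the bench: dark steel base plate 100 x 100 x 8 mm with three brass spring cups (tops 22 mm above the bench) that carry the aluminium ring. Origin at the centre of the plate's underside, on the ring's axis, z up
- ring_top (a point): centre of the cradle ring's top face, 50 mm above the bench when free, 35 mm when pressed to the stop; it moves with the ring. Ring: flat aluminium, 72 mm outside, 46 mm hole, 10 mm thick. The holder's belly sits in the hole with the holder's underside about 7 mm below this point
- cradle_ring (a joint): how far the ring is pressed down, in m: 0 free, 0.015 at the stop. Springs: about 4 N to start moving, rising to about 12.5 N at the stop; they push back up as soon as they are let go, and a holder's own weight does not press them down
- tray: black plastic reject tray, fixed to the bench, open on top: 130 x 130 mm outside, 30 mm high, walls and floor 4 to 5 mm thick. Origin at the centre of its underside; x and y along its sides
- tin: bystander: round aluminium tin 68 mm across, 36 mm high, origin at the centre of its underside; leave it alone
- stone: bystander: dark rubbing stone, 100 x 45 x 30 mm, long along its x, origin at the centre of its underside; leave it alone
- vial: bystander: small glass jar with black cap, 36 mm across, 60 mm high, origin at the centre of its underside; leave it alone
Things that resemble listed ones, but are neither listed nor needed, are in the scene too. What is shaped like the part that bears gauge_seat but red or turquoise is not meant.

How it is judged (in metres and radians):
On the way:
1. the holder that fits is fully home on the gauge pin (horizontal distance between holder_wide and gauge_seat below 0.004 m and z of holder_wide in the frame of gauge_seat below 0.003 m and angle between holder_wide's own z axis and vertical below 0.1 rad), for 0.2 s.
At the end, for the whole second after the job is handed in: the wide-bored holder sits in the ring, upright within 0.12 rad, centred within 5 mm; the fingers hold it down with the ring at least 12.5 of its 15 mm down, not touching the cradle; the tight holder rests released in the tray (value of joint cradle_ring above 0.0125 m and horizontal distance between holder_wide and ring_top below 0.005 m and angle between holder_wide's own z axis and vertical below 0.12 rad and z of holder_wide in the frame of ring_top between -0.012 and -0.004 m and contact force between holder_wide and cradle above 6 N and contact force between the fingers and holder_wide above 3 N and linear speed of each of holder_wide, holder_tight below 0.02 m/s and contact force between each of the arm, the fingers and cradle below 0.5 N and contact force between holder_tight and cradle below 0.1 N and x of holder_tight in the frame of tray between -0.062 and 0.062 m and y of holder_tight in the frame of tray between -0.062 and 0.062 m and height (world z) of holder_tight below 0.04 m and contact force between holder_tight and tray above 0.5 N and contact force between each of the arm, the fingers and holder_tight below 0.1 N); the arm keeps its last pose, push and grip.
It fails at once if the tin is disturbed (moved more than 20 mm) (distance of tin from where it was at the start of the episode above 0.02 m).
It fails at once if the stone is disturbed (moved more than 20 mm) (distance of stone from where it was at the start of the episode above 0.02 m).
It fails at once if the vial is disturbed (moved more than 20 mm) (distance of vial from where it was at the start of the episode above 0.02 m).
It also fails if it takes over 72 s, if anything falls off the work surface, if the arm or the gripper's body presses on something with over 40 N, if the wrist force passes 120 N, or if a joint passes its speed limit or range.

ROBOT

A 6-joint arm with a two-finger parallel gripper is mounted at the origin on the work surface. World frame = base frame: x ahead of the robot, y to its left, z up, the work surface at z = 0. Lengths are in mm, angles in degrees, forces in N, time in s.
With the tool pointing down it reaches from about 350 to 850 mm from the base axis. Payload 8.1 kg.
Tool frame: the origin (TCP) lies between the finger pads, 19 mm behind the fingertips; this is the grasp point; z points along the fingers, y is the line along which they close (so a half turn about z gives the same grasp; the last joint's range is limited). The gripper opens to 85 mm and grips with 20 to 120 N. Pads are 22 mm wide; open, the fingers measure 114 mm over their backs; the gripper's body (76 mm by 85 mm) begins 54 mm behind the grasp point. The pads swing forward as they close: fully open they stand 13 mm farther back than shut.
Start: joints at [-4.893, 7.471, 85.268, -0, 87.261, -4.893], TCP at [600.005, 0.022, 249.992] pointing down, gripper open.
Joint ranges: [-169.43, 169.43], [-51.17, 129.36], [1.28, 143.12], [-76.62, 256.62], [0, 156.53], [-152.29, 152.29]. Speed limits (degrees/s): [136.94, 136.94, 159.86, 180, 180, 180].

INTERFACE

Orientations are given as [roll, pitch, yaw] about the fixed x, y, z axes, in that order (R = Rz(yaw) Ry(pitch) Rx(roll)).
In Python, from bench import r gives the robot as it stands. The module is installed in compiled form; this text tells all that it offers.
- The arm moves only by the tool servo_tool, never from a script. Its arguments are lists of equal length, an entry for each row: "fingers": the finger opening in m, from 0 to 0.0854; "linear": the shift along the tool's x, y, z in m, a list of three; "rotation": the turn, a rotation vector about the tool's x, y, z in degrees, a list of three. A call has 1 to 10 rows; each row is the pose to reach, as a shift and turn from the pose commanded when the call began, along the tool's axes at that moment; what a row does not reach only later rows make up. A row lasts 1/10 s, in which the tool goes at most 50 mm and 8.59 degrees, less where a joint would pass 70% of its speed; a pose out of reach is approached as far as the arm can. A call with a gripper value outside its range is refused whole. The fingers move at their own pace and stop on an object; "force" is the grip in N (left out, the last holds). Time passes only in rows, so rows that repeat a pose let the fingers close. It gives the time, the measured TCP pose, the force, the opening and the grip force at its end, in the units of the state.
- r.sense(): the state, without advancing time (a new reading comes with each control period).
- r.snapshot(name): name is "scene" or "side" or "wrist"; returns a dict with "frame" (400x640x3 uint8, red, green, blue), "fx", "fy", "cx", "cy" (pixels), "camera_from_world" (4x4, takes a point from world to camera coordinates). Camera axes: x right, y up, looking along -z (the intrinsics and any distortion apply to the point x, -y, -z); pixel columns grow to the right and rows downward; lengths in mm; the calibration is good to about 2 mm. The wrist camera is an equidistant fisheye: a pixel r from the principal point sees the ray r / f radians off the axis. A picture is of the moment at which its call begins. There is no depth.
- r.hand_in(): hands the job in; it is judged then, once.
The state is a dict: "time": time; "joint_pos": joint angles; "qd": joint speeds; "joint_efforts": joint torques, N m; "tool_pos": TCP position; "tcp_rot": TCP orientation; "ft_force": force on the tool from outside, world axes, zero at the start; "wrist_torque": the same for the moment, N m; "finger_gap": finger opening in mm; "grip_force": force on a finger pad.
Only numpy, scipy, OpenCV 4.12 (cv2) and the standard library are available. Lean on these libraries where they do the work, as an engineer would, in place of code of your own. Each camera call takes 0.05 s, during which the arm holds its last target. There are 200 camera calls.

## Working session

There is one attempt and no reset: what is moved stays moved. The work goes in short steps, Python scripts to look and compute and a tool call to move; the robot and the scene stay as the last step left them, time stands still between calls to the robot, and variables do not carry over. Pictures are saved under pics/ and viewed, at most 10 in all, crops included, and the job is handed in when it is done.

Besides the shell and the picture viewer there is one more tool, called after ">>>" as name(argument=value, ...), one argument or row to a line, values as JSON. servo_tool: Moves the arm, as the interface text tells. Its arguments: {"type":"object","properties":{"fingers":{"type":"array","items":{"type":"number"}},"linear":{"type":"array","items":{"type":"array","items":{"type":"number"}}},"rotation":{"type":"array","items":{"type":"array","items":{"type":"number"}}},"force":{"type":"number"}},"required":["fingers","linear","rotation"]}

```bash
mkdir -p pics
cat > h.py <<'E'
import numpy as np, cv2
from bench import r
def snap(n,f):
    s=r.snapshot(n); cv2.imwrite(f'pics/{f}.png',s['frame'][:,:,::-1]); np.save(f'pics/{f}.npy',s,allow_pickle=True); return s
def load(f): return np.load(f'pics/{f}.npy',allow_pickle=True).item()
def ray(s,u,v,fish=False):
    T=np.array(s['camera_from_world']); x=(u-s['cx'])/s['fx']; y=(v-s['cy'])/s['fy']
    if fish:
        t=np.hypot(x,y); k=np.sin(t)/t if t>1e-9 else 1; d=np.array([x*k,-y*k,-np.cos(t)])
    else: d=np.array([x,-y,-1.])
    R=T[:3,:3]; return -R.T@T[:3,3], R.T@d
def at(s,u,v,z,fish=False):
    o,d=ray(s,u,v,fish); return np.round(o+d*(z-o[2])/d[2],1)
def proj(s,p,fish=False):
    T=np.array(s['camera_from_world']); c=T[:3,:3]@np.array(p,float)+T[:3,3]; q=np.array([c[0],-c[1],-c[2]])
    if fish:
        h=np.hypot(q[0],q[1]); t=np.arctan2(h,q[2]); x,y=q[:2]/h*t
    else: x,y=q[:2]/q[2]
    return np.array([s['cx']+s['fx']*x,s['cy']+s['fy']*y])
E
python3 - <<'E'
from h import *
ims=[snap(n,n+'0')['frame'] for n in('scene','wrist')]
s=load('scene0');print(s['fx'],s['camera_from_world'])
print(r.sense())
E
```

```text
420.80746703398273 [[ 2.66838956e-01  9.63648530e-01 -1.33597330e-02 -1.40292127e+02]
 [-5.09468394e-01  1.52814211e-01  8.46811533e-01  2.67209491e+02]
 [ 8.18070246e-01 -2.19155943e-01  5.31725253e-01 -1.49031560e+03]
 [ 0.00000000e+00  0.00000000e+00  0.00000000e+00  1.00000000e+00]]
{'time': 0.1, 'joint_pos': array([-4.89348212e+00,  7.51007744e+00,  8.53241667e+01,  3.06422443e-04,
        8.72605135e+01, -4.89007793e+00]), 'qd': array([ 0.0330371 , -0.08614681, -0.14557504,  0.03537853,  0.00106758,
        0.03055204]), 'joint_efforts': array([ 1.52257860e-03, -5.70947063e+01, -5.01941299e+01, -1.80579236e-04,
        8.16394575e-03,  5.26326357e-05]), 'tool_pos': array([5.99536709e+02, 5.94379556e-02, 2.49045829e+02]), 'tcp_rot': array([-1.79905613e+02, -8.38248371e-03,  8.99965740e+01]), 'ft_force': array([ 0.09172911,  0.59687504, -0.21757246]), 'wrist_torque': array([ 0.00856918, -0.03181513, -0.04890858]), 'grip_force': 0.0, 'finger_gap': 85.30756971711881}
```

View pics/scene0.png

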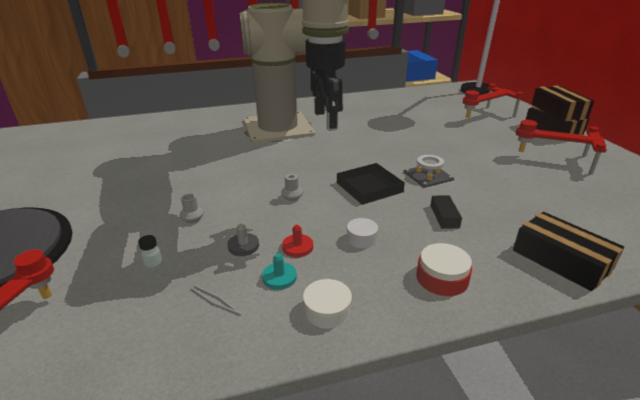

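View pics/wrist0.png

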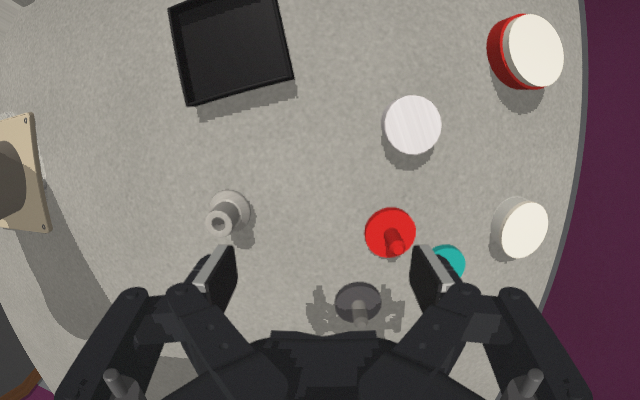

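The scene view shows the holders at (190,208) and (292,187), the dark pin at (243,240) with red and turquoise decoys at (297,243) and (280,270), the tray at (370,182) and the cradle at (430,170). The tin is at (362,233), the stone at (446,211) and the jar at (150,250). In the wrist view, one holder is at (222,220), the dark pin foot at (358,300) and the tray at (231,50).

Run:
```python
from h import *
s=load('scene0');w=load('wrist0')
for n,u,v,z in [('hA top',189,198,62),('hB top',291.5,179,62),('pin top',241,227,57),('pin foot',243,243,12),('ring',430,161,50),('tin',362,227,36),('stone',446,207,30),('vial',148,242,60),('red',297,229,57),('turq',279,256,57)]+[('tray',u,v,30) for u,v in((337,182),(375,166),(404,185),(365,200))]: print(n,at(s,u,v,z))
print('wrist')
for n,u,v,z in [('hB',219,224,62),('pin foot',358,301,12),('pintop',360,318,57),('redfoot',390,232,12),('tin',413,124,36)]+[('tray',u,v,30) for u,v in((168,9),(187,105),(294,79))]: print(n,at(w,u,v,z,True))
s2=s['frame'][160:280,140:340]; s3=s['frame'][130:230,330:480]
cv2.imwrite('pics/c.png',np.vstack([cv2.resize(s2,(640,384),interpolation=2),])[:,:,::-1])
T=np.array(w['camera_from_world']);print(T,w['fx'],w['cx'],w['cy'])
```

```text
hA top [ 517.4 -302.3   62. ]
hB top [497.7 -56.6  62. ]
pin top [ 660.  -200.6   57. ]
pin foot [ 655.7 -200.7   12. ]
ring [487.  328.4  50. ]
tin [704.2  51.7  36. ]
stone [676.9 270.3  30. ]
vial [ 663.1 -383.9   60. ]
red [700.2 -90.3  57. ]
turq [ 775.4 -142.8   57. ]
tray [490.5  63.8  30. ]
tray [435.3 191.4  30. ]
tray [554.6 221.9  30. ]
tray [593.8 101.2  30. ]
wrist
hB [483.8 -55.8  62. ]
pin foot [ 651.  -194.7   12. ]
pintop [ 649.1 -189.7   57. ]
redfoot [687.5 -86.5  12. ]
tin [701.1  53.   36. ]
tray [415.6 201.   30. ]
tray [442.5  78.3  30. ]
tray [569.5 100.7  30. ]
[[ 9.99998511e-01 -1.84748345e-04 -1.71552952e-03 -6.00953026e+02]
 [-3.13963975e-04  9.58169976e-01 -2.86199579e-01  3.77053115e+01]
 [ 1.69664377e-03  2.86199691e-01  9.58168491e-01 -3.79323125e+02]
 [ 0.00000000e+00  0.00000000e+00  0.00000000e+00  1.00000000e+00]] 309.70691628693146 322.9274366090226 194.13761480931652
```

View pics/c.png

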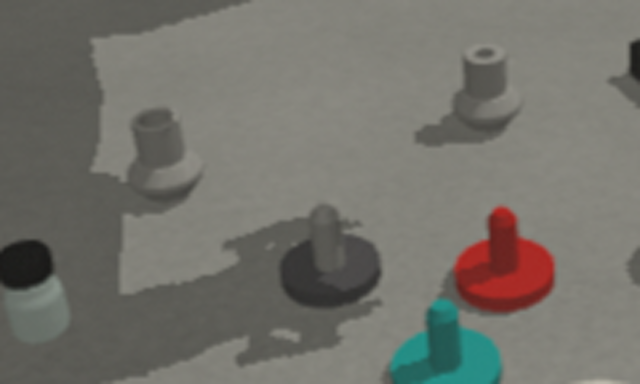

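The left holder's top, at (189,198), shows the larger hole, so it is the wide one. The right holder at (292,177) has the small hole and is the tight one. The true pin is the dark one at (242,235), with the red one at (297,235) and the turquoise one at (280,265) as decoys. First I go above the tight holder.

>>> servo_tool(
  fingers=[0.085,0.085,0.085,0.085,0.085,0.085],
  linear=[
    [-0.056,-0.11,0.13],
    [-0.056,-0.11,0.13],
    [-0.056,-0.11,0.13],
    [-0.056,-0.11,0.13],
    [-0.056,-0.11,0.13],
    [-0.056,-0.11,0.13],
  ],
  rotation=[
    [0,0,0],
    [0,0,0],
    [0,0,0],
    [0,0,0],
    [0,0,0],
    [0,0,0],
  ],
  force=40,
)

```text
time: 0.7
tool_pos: [489.8, -56.0, 119.8]
tcp_rot: [-180.0, -0.0, 90.0]
ft_force: [0.2, 0.2, 0.4]
finger_gap: 85.3
grip_force: 0.0
```

Run:
```python
from h import *
w=snap('wrist','w1'); print(r.sense()['tool_pos'],r.sense()['tcp_rot'])
print(at(w,322,268,62,True))
```

```text
[491.14145345 -56.00527575 121.09946766] [1.79892946e+02 9.65417332e-03 8.99833269e+01]
[491.  -90.1  62. ]
```

View pics/w1.png

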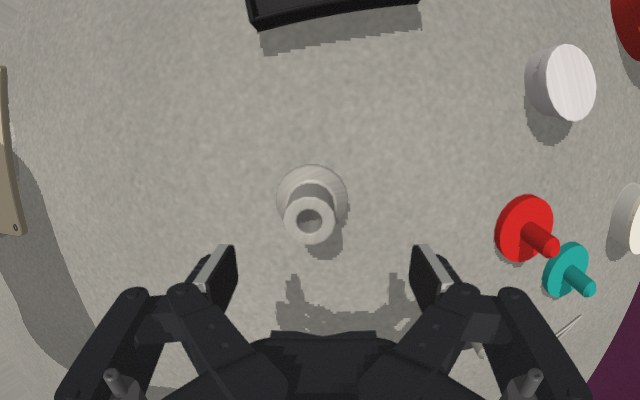

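The close wrist view has the holder neck top at (309,220). The hole is about half the neck diameter, so the bore is about 16 mm and this is the tight one.

Run:
```python
from h import *
w=load('w1'); g=cv2.cvtColor(w['frame'],cv2.COLOR_RGB2GRAY)
print(at(w,309,220,62,True), at(w,283,220,62,True)[0],at(w,335,220,62,True)[0])
# tray outline + ring in first wrist/scene pic
s=load('scene0'); h=cv2.cvtColor(s['frame'],cv2.COLOR_RGB2HSV)
for f,sx,roi,fish in [('scene0',s,(150,205,325,410),0),('wrist0',load('wrist0'),(0,110,160,300),1)]:
    G=cv2.cvtColor(sx['frame'],cv2.COLOR_RGB2GRAY); m=np.zeros_like(G); a,b,c,d=roi; m[a:b,c:d]=(G[a:b,c:d]<70)
    C=max(cv2.findContours(m,0,2)[0],key=cv2.contourArea); print(f,cv2.approxPolyDP(C,5,True).reshape(-1,2).tolist())
# tin via bright in wrist1? pin foot dark
```

```text
[482.8 -55.2  62. ] 466.3 499.3
scene0 [[403, 191], [403, 182], [376, 163], [337, 174], [337, 183], [360, 203]]
wrist0 [[168, 8], [186, 105], [294, 79], [276, 0], [187, 0]]
```

>>> servo_tool(
  fingers=[0.085,0.085,0.085,0.02,0.02,0.02,0.02,0.02,0.02],
  linear=[
    [0.001,-0.007,0.035],
    [0.001,-0.007,0.068],
    [0.001,-0.007,0.068],
    [0.001,-0.007,0.068],
    [0.001,-0.007,0.068],
    [0.001,-0.007,0.068],
    [0.001,-0.007,0.068],
    [0.001,-0.007,0.068],
    [0.001,-0.007,0.068],
  ],
  rotation=[
    [0,0,0],
    [0,0,0],
    [0,0,0],
    [0,0,0],
    [0,0,0],
    [0,0,0],
    [0,0,0],
    [0,0,0],
    [0,0,0],
  ],
  force=40,
)

```text
time: 1.65
tool_pos: [484.4, -55.3, 53.9]
tcp_rot: [179.8, 0.0, 90.0]
ft_force: [-1.6, 0.8, 6.8]
finger_gap: 32.6
grip_force: 38.8
```

>>> servo_tool(
  fingers=[0.02,0.02,0.02,0.02,0.02,0.02,0.02,0.02,0.02],
  linear=[
    [0,0,-0.05],
    [0,0,-0.09],
    [0.206,0.01,-0.09],
    [0.206,0.01,-0.09],
    [0.206,0.01,-0.09],
    [0.206,0.01,-0.09],
    [0.206,0.01,-0.09],
    [0.206,0.01,-0.09],
    [0.206,0.01,-0.09],
  ],
  rotation=[
    [0,0,0],
    [0,0,0],
    [0,0,0],
    [0,0,0],
    [0,0,0],
    [0,0,0],
    [0,0,0],
    [0,0,0],
    [0,0,0],
  ],
)

```text
time: 2.55
tool_pos: [492.9, 150.3, 142.0]
tcp_rot: [-180.0, 0.0, 90.0]
ft_force: [-0.6, 0.0, -2.8]
finger_gap: 33.1
grip_force: 40.2
```

Run:
```python
from h import *
w=snap('wrist','w2'); print(r.sense()['tool_pos'],r.sense()['finger_gap'])
```

```text
[492.93921119 149.90079244 141.92176329] 32.47199211528198
```

View pics/w2.png

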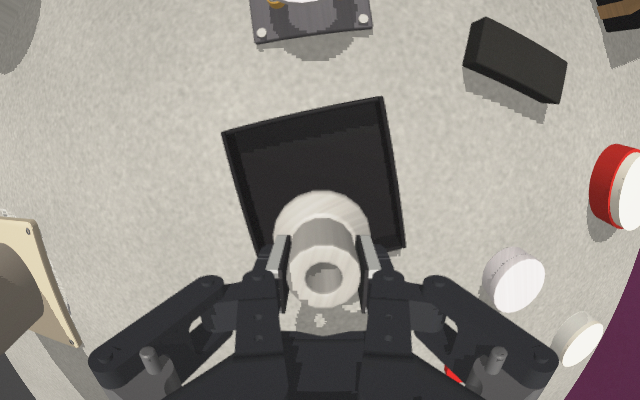

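Holder in the grip at (325,275). The tray rim corners are at (222,131), (382,97) and (405,248), and the cradle plate's near edge runs from (253,44) to (373,30).

Run:
```python
from h import *
w=load('w2')
A,B,C=[at(w,u,v,30,True) for u,v in((222,131),(382,97),(405,248))]
print(A,B,C,(A+C)/2,np.linalg.norm(A-B),np.linalg.norm(B-C))
print(at(w,253,44,8,True),at(w,373,30,8,True))
```

```text
[415.3 203.8  30. ] [539.6 228.9  30. ] [566.2 103.   30. ] [490.75 153.4   30.  ] 126.80891135878426 128.67933011948733
[436.7 275.5   8. ] [536.1 286.8   8. ]
```

>>> servo_tool(
  fingers=[0.02,0.02,0.02,0.02,0.02,0.06,0.06,0.06,0.06],
  linear=[
    [0.002,-0.002,0.04],
    [0.002,-0.002,0.075],
    [0.002,-0.002,0.083],
    [0.002,-0.002,0.084],
    [0.002,-0.002,0.084],
    [0.002,-0.002,0.084],
    [0.002,-0.002,0.084],
    [0.002,-0.002,0.084],
    [0.002,-0.002,0.04],
  ],
  rotation=[
    [0,0,0],
    [0,0,0],
    [0,0,0],
    [0,0,0],
    [0,0,0],
    [0,0,0],
    [0,0,0],
    [0,0,0],
    [0,0,0],
  ],
)

```text
time: 3.5
tool_pos: [486.4, 152.0, 96.6]
tcp_rot: [-179.4, 0.1, 90.0]
ft_force: [0.7, 0.0, -0.5]
finger_gap: 60.2
grip_force: 0.0
```

>>> servo_tool(
  fingers=[0.085,0.085,0.085,0.085,0.085,0.085,0.085,0.085,0.085,0.085],
  linear=[
    [0,0,-0.03],
    [-0.453,0.015,-0.03],
    [-0.453,0.015,-0.03],
    [-0.453,0.015,-0.02],
    [-0.453,0.015,-0.02],
    [-0.453,0.015,-0.02],
    [-0.453,0.015,-0.02],
    [-0.453,0.015,-0.02],
    [-0.453,0.015,-0.02],
    [-0.453,0.015,-0.02],
  ],
  rotation=[
    [0,0,0],
    [0,0,0],
    [0,0,0],
    [0,0,0],
    [0,0,0],
    [0,0,0],
    [0,0,0],
    [0,0,0],
    [0,0,0],
    [0,0,0],
  ],
)

```text
time: 4.5
tool_pos: [505.8, -298.8, 122.5]
tcp_rot: [180.0, 0.0, 90.0]
ft_force: [0.1, -0.5, 0.0]
finger_gap: 84.9
grip_force: 0.0
```

>>> servo_tool(
  fingers=[0.085,0.085,0.085],
  linear=[
    [0,0,0],
    [0,0,0],
    [0,0,0],
  ],
  rotation=[
    [0,0,0],
    [0,0,0],
    [0,0,0],
  ],
)

```text
time: 4.8
tool_pos: [505.9, -295.8, 122.0]
tcp_rot: [-180.0, -0.0, 90.0]
ft_force: [0.5, 0.5, -0.8]
finger_gap: 85.0
grip_force: 0.0
```

Run:
```python
from h import *
w=snap('wrist','w3'); s=snap('scene','s3');print(r.sense()['tool_pos'],r.sense()['finger_gap'])
```

```text
[ 506.14225849 -295.20726518  122.18560125] 84.94969086749548
```

View pics/w3.png

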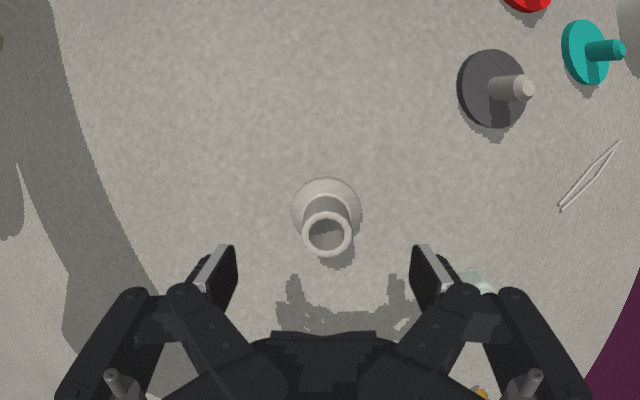

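The holder neck top is at (326,235) with a wide bore. The dark pin has its foot at (491,88) and its tip at (527,89), and the jar is at (475,282).

Run:
```python
from h import *
w=load('w3')
print(at(w,326,235,62,True),at(w,301,235,62,True),at(w,351,235,62,True))
print('tip',at(w,527,89,57,True),'foot',at(w,491,87,12,True))
s=load('s3')
print('pin foot/tip scene',at(s,243,243,12))
```

```text
[ 509.8 -306.2   62. ] [ 493.5 -306.3   62. ] [ 526.1 -306.3   62. ]
tip [ 650.6 -203.2   57. ] foot [ 645.8 -201.6   12. ]
pin foot/tip scene [ 655.7 -200.7   12. ]
```

>>> servo_tool(
  fingers=[0.085,0.085,0.085,0.02,0.02,0.02,0.02,0.02,0.02],
  linear=[
    [-0.01,0.004,0.035],
    [-0.01,0.004,0.07],
    [-0.01,0.004,0.07],
    [-0.01,0.004,0.07],
    [-0.01,0.004,0.07],
    [-0.01,0.004,0.07],
    [-0.01,0.004,0.07],
    [-0.01,0.004,0.07],
    [-0.01,0.004,0.07],
  ],
  rotation=[
    [0,0,0],
    [0,0,0],
    [0,0,0],
    [0,0,0],
    [0,0,0],
    [0,0,0],
    [0,0,0],
    [0,0,0],
    [0,0,0],
  ],
  force=40,
)

```text
time: 5.8
tool_pos: [511.1, -307.5, 54.5]
tcp_rot: [179.8, 0.1, 90.0]
ft_force: [-1.5, 0.6, 6.5]
finger_gap: 33.4
grip_force: 38.9
```

>>> servo_tool(
  fingers=[0.02,0.02,0.02,0.02,0.02,0.02,0.02,0.02,0.02],
  linear=[
    [0,0,-0.05],
    [0,0,-0.09],
    [0.04,0.07,-0.09],
    [0.06,0.11,-0.09],
    [0.06,0.138,-0.09],
    [0.06,0.138,-0.09],
    [0.06,0.138,-0.09],
    [0.06,0.138,-0.09],
    [0.06,0.138,-0.09],
  ],
  rotation=[
    [0,0,0],
    [0,0,0],
    [0,0,0],
    [0,0,0],
    [0,0,0],
    [0,0,0],
    [0,0,0],
    [0,0,0],
    [0,0,0],
  ],
)

```text
time: 6.7
tool_pos: [647.0, -247.5, 142.8]
tcp_rot: [180.0, 0.0, 89.9]
ft_force: [-0.3, 0.6, -2.7]
finger_gap: 33.1
grip_force: 40.8
```

Run:
```python
from h import *
w=snap('wrist','w4'); s=snap('scene','s4');d=snap('side','d4');st=r.sense();print(st['tool_pos'],st['tcp_rot'],st['finger_gap'])
cv2.imwrite('pics/w4c.png',np.vstack([cv2.resize(w['frame'][100:340,200:460],(520,480)),])[:,:,::-1])
for n,q in(('s',s),('d',d)): 
    p=proj(q,(648,-202,60)); print(n,p,np.linalg.norm(np.array(q['camera_from_world'])[:3,3]),q['fx'], (-np.array(q['camera_from_world'])[:3,:3].T@np.array(q['camera_from_world'])[:3,3]))
```

```text
[ 647.26965907 -247.39296853  142.97510011] [1.79954007e+02 2.62966597e-02 8.99280267e+01] 33.59427047198427
s [239.48486566 222.76903296] 1520.5668002993352 420.80746703398273 [1392.75304826 -232.25262832  564.28809785]
d [302.2438787  158.28442826] 1210.3278219522977 383.92375648228676 [553.38188902 734.84416652 786.55322288]
```

Run:
```python
from h import *
w=load('w4')['frame'][50:350,200:500];s=load('s4')['frame'][170:270,200:300];d=load('d4')['frame'][110:210,250:350]
R=lambda i,k:cv2.resize(i,(k,k),interpolation=cv2.INTER_CUBIC)
im=np.hstack([R(w,500),np.vstack([R(s,250),R(d,250)])]); cv2.imwrite('pics/c4.png',im[:,:,::-1])
```

```text
(no output)
```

View pics/c4.png

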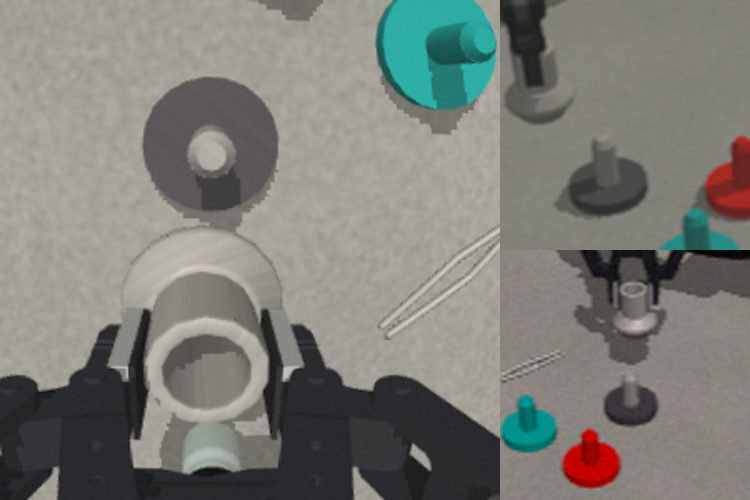

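The wrist crop shows the pin tip at full-frame (327,143), its foot centre at (326,136), and the held neck top at (324,272). The jar sits below the gripper at about (326,318).

Run:
```python
from h import *
w=load('w4'); f=w['frame']
print('tip',at(w,327.2,143,57,True),'foot',at(w,326,136.4,12,True),'neck',at(w,324.2,272,153,True))
# foot: dark mask
g=cv2.cvtColor(f,cv2.COLOR_RGB2GRAY); m=np.zeros_like(g); m[92:180,280:372]=(g[92:180,280:372]<110)*255
m=cv2.morphologyEx(m,cv2.MORPH_OPEN,np.ones((3,3)))
P=[at(w,u,v,12,True)[:2] for u,v in cv2.convexHull(max(cv2.findContours(m,0,2)[0],key=cv2.contourArea)).reshape(-1,2).astype(float) if v<145]
P=np.array(P,np.float32);c=np.linalg.lstsq(np.c_[2*P,np.ones(len(P))],(P**2).sum(1),rcond=None)[0];print('foot fit',c[:2],np.sqrt(c[2]+c[:2]@c[:2]),len(P))
g2=np.zeros_like(g); g2[130:156,312:342]=(g[130:156,312:342]>185)*255
C=max(cv2.findContours(g2,0,2)[0],key=cv2.contourArea);e=cv2.fitEllipse(C);print(e,at(w,*e[0],57,True))
```

```text
tip [ 651.9 -201.6   57. ] foot [ 651.5 -201.8   12. ] neck [ 649.4 -243.8  153. ]
foot fit [ 651.58621493 -201.89576144] 33.44137964807999 18Traceback (most recent call last):
  File "<stdin>", line 10, in <module>
ValueError: max() iterable argument is empty
```

>>> servo_tool(
  fingers=[0.02,0.02,0.02,0.02,0.02,0.02,0.02,0.02],
  linear=[
    [0.044,0.0035,0],
    [0.044,0.0035,0.0],
    [0.044,0.0035,0.02],
    [0.044,0.0035,0.028],
    [0.044,0.0035,0.034],
    [0.044,0.0035,0.038],
    [0.044,0.0035,0.038],
    [0.044,0.0035,0.038],
  ],
  rotation=[
    [0,0,0],
    [0,0,0],
    [0,0,0],
    [0,0,0],
    [0,0,0],
    [0,0,0],
    [0,0,0],
    [0,0,0],
  ],
)

```text
time: 7.65
tool_pos: [651.6, -202.9, 104.6]
tcp_rot: [180.0, 0.0, 90.0]
ft_force: [0.2, -0.5, -2.1]
finger_gap: 33.3
grip_force: 40.8
```

Run:
```python
from h import *
s=snap('scene','s5');d=snap('side','d5');w=snap('wrist','w5');st=r.sense();print(st['tool_pos'],st['ft_force'],st['wrist_torque'])
R=lambda i:cv2.resize(i,(390,390),interpolation=cv2.INTER_CUBIC)
im=np.hstack([R(s['frame'][175:265,195:285]),R(d['frame'][120:210,250:340])]); cv2.imwrite('pics/c5.png',im[:,:,::-1])
```

```text
[ 651.80288081 -202.83096264  104.81521421] [ 0.03137502 -0.04004172 -1.94444473] [ 0.03795738 -0.01653274 -0.01797843]
```

No contact force with the underside at about 53, below the 57 mm pin top, so the pin tip is inside the bore. I continue gently.

>>> servo_tool(
  fingers=[0.02,0.02,0.02,0.02,0.02],
  linear=[
    [0,0,0.004],
    [0,0,0.007],
    [0,0,0.01],
    [0,0,0.013],
    [0,0,0.013],
  ],
  rotation=[
    [0,0,0],
    [0,0,0],
    [0,0,0],
    [0,0,0],
    [0,0,0],
  ],
)

```text
time: 8.3
tool_pos: [650.9, -202.4, 90.1]
tcp_rot: [-179.9, -0.0, 90.0]
ft_force: [-0.1, -0.2, -3.2]
finger_gap: 33.1
grip_force: 40.9
```

>>> servo_tool(
  fingers=[0.02,0.02,0.02,0.02,0.02,0.02,0.02,0.02],
  linear=[
    [0,0,0.006],
    [0,0,0.012],
    [0,0,0.018],
    [0,0,0.023],
    [0,0,0.026],
    [0,0,0.028],
    [0,0,0.028],
    [0,0,0.028],
  ],
  rotation=[
    [0,0,0],
    [0,0,0],
    [0,0,0],
    [0,0,0],
    [0,0,0],
    [0,0,0],
    [0,0,0],
    [0,0,0],
  ],
)

```text
time: 9.1
tool_pos: [651.7, -203.1, 66.6]
tcp_rot: [180.0, 0.1, 90.0]
ft_force: [-12.5, 2.2, 21.2]
finger_gap: 33.0
grip_force: 43.6
```

>>> servo_tool(
  fingers=[0.02,0.02,0.02,0.02],
  linear=[
    [0,-0.001,0.0],
    [0,-0.001,0.0],
    [0,-0.001,0.0],
    [0,-0.001,0.0],
  ],
  rotation=[
    [0,0,0],
    [0,0,0],
    [0,0,0],
    [0,0,0],
  ],
)

```text
time: 9.5
tool_pos: [651.3, -203.1, 66.5]
tcp_rot: [179.9, 0.1, 90.0]
ft_force: [-8.6, 3.2, 17.6]
finger_gap: 33.5
grip_force: 42.8
```

Run:
```python
from h import *
s=snap('scene','s6');d=snap('side','d6');w=snap('wrist','w6');st=r.sense();print(st['tool_pos'],st['tcp_rot'],st['ft_force'],st['wrist_torque'])
R=lambda i:cv2.resize(i,(390,390),interpolation=cv2.INTER_CUBIC)
im=np.hstack([R(s['frame'][175:265,195:285]),R(d['frame'][120:210,250:340])]); cv2.imwrite('pics/c6.png',im[:,:,::-1])
```

```text
[ 651.36454404 -203.04377842   66.54782254] [1.79876443e+02 6.26889141e-02 9.00057976e+01] [-9.13440979  3.08580406 18.47043358] [ 0.56007614  1.59777798 -0.00947213]
```

View pics/c6.png

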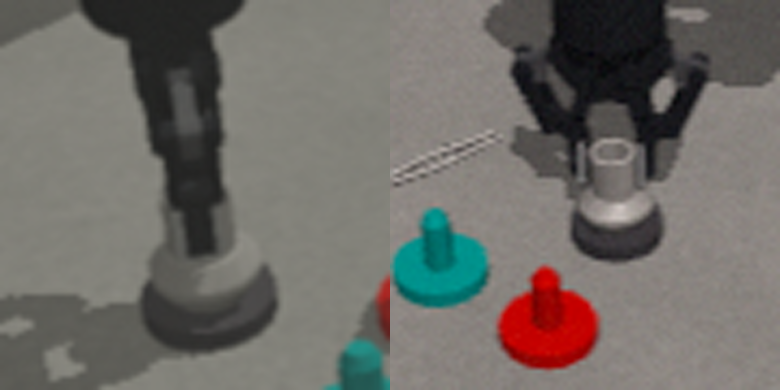

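Both views show the holder down on the dark foot. To rule out jamming, I release it so it settles freely, then regrip.

>>> servo_tool(
  fingers=[0.05,0.05,0.05,0.05,0.05,0.02,0.02,0.02,0.02,0.02],
  linear=[
    [0,0,0],
    [0,0,0],
    [0,0,0],
    [0,0,0],
    [0,0,0],
    [0,0,0],
    [0,0,0],
    [0,0,0],
    [0,0,0],
    [0,0,0],
  ],
  rotation=[
    [0,0,0],
    [0,0,0],
    [0,0,0],
    [0,0,0],
    [0,0,0],
    [0,0,0],
    [0,0,0],
    [0,0,0],
    [0,0,0],
    [0,0,0],
  ],
  force=60,
)

```text
time: 10.65
tool_pos: [650.4, -202.6, 63.2]
tcp_rot: [-180.0, 0.0, 90.0]
ft_force: [-1.3, -0.0, 2.2]
finger_gap: 32.9
grip_force: 59.7
```

>>> servo_tool(
  fingers=[0.02,0.02,0.02,0.02,0.02,0.02,0.02,0.02,0.02,0.02],
  linear=[
    [0,0,-0.03],
    [0,0,-0.06],
    [0,0,-0.085],
    [0.045,-0.016,-0.085],
    [0.09,-0.032,-0.085],
    [0.135,-0.048,-0.085],
    [0.18,-0.064,-0.085],
    [0.225,-0.08,-0.085],
    [0.27,-0.096,-0.085],
    [0.27,-0.096,-0.085],
  ],
  rotation=[
    [0,0,0],
    [0,0,0],
    [0,0,0],
    [0,0,0],
    [0,0,0],
    [0,0,0],
    [0,0,0],
    [0,0,0],
    [0,0,0],
    [0,0,0],
  ],
)

```text
time: 11.65
tool_pos: [551.9, 72.7, 147.2]
tcp_rot: [-179.9, -0.1, 90.3]
ft_force: [-0.7, -1.0, -2.2]
finger_gap: 33.1
grip_force: 62.6
```

>>> servo_tool(
  fingers=[0.02,0.02,0.02,0.02,0.02,0.02,0.02,0.02],
  linear=[
    [0.045,-0.016,0],
    [0.09,-0.032,0],
    [0.135,-0.05,0],
    [0.18,-0.065,0],
    [0.207,-0.074,0],
    [0.207,-0.074,0],
    [0.207,-0.074,0],
    [0.207,-0.074,0],
  ],
  rotation=[
    [0,0,0],
    [0,0,0],
    [0,0,0],
    [0,0,0],
    [0,0,0],
    [0,0,0],
    [0,0,0],
    [0,0,0],
  ],
)

```text
time: 12.45
tool_pos: [480.7, 273.4, 147.7]
tcp_rot: [-180.0, 0.0, 90.0]
ft_force: [0.9, 0.5, -3.4]
finger_gap: 32.6
grip_force: 62.6
```

Run:
```python
from h import *
w=snap('wrist','w7');st=r.sense();print(st['tool_pos'],st['tcp_rot'],st['finger_gap'],st['ft_force'])
cv2.imwrite('pics/c7.png',cv2.resize(w['frame'][40:340,170:490],(640,600),interpolation=2)[:,:,::-1])
```

```text
[480.84060221 273.19911509 147.78896849] [-1.79984356e+02  2.90882710e-02  8.99215401e+01] 32.73614068701887 [-0.06505569 -0.28014725 -1.94336036]
```

View pics/c7.png

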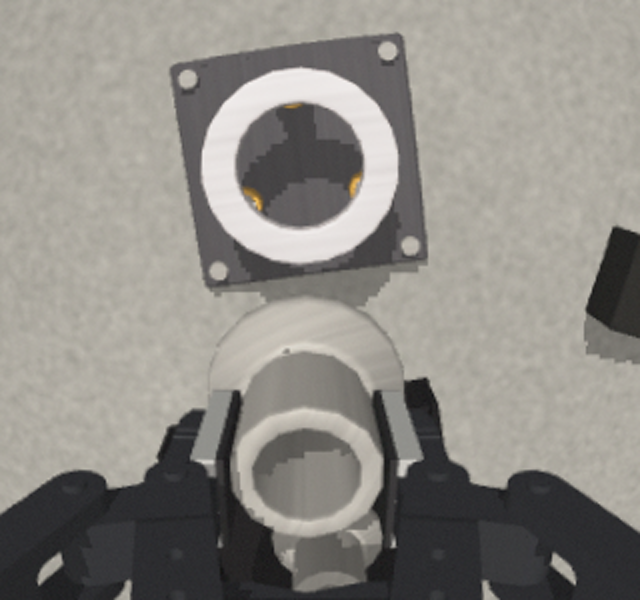

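The ring's outer circle is centred at full-frame (320,123), with the plate square to it. The held neck top is at (324,275), well clear of the ring.

Run:
```python
from h import *
w=load('w7'); g=cv2.cvtColor(w['frame'],cv2.COLOR_RGB2GRAY); m=np.zeros_like(g); m[65:180,262:378]=(g[65:180,262:378]>205)*255
C=max(cv2.findContours(m,0,1)[0],key=cv2.contourArea).reshape(-1,2)
P=np.array([at(w,float(u),float(v),50,True)[:2] for u,v in C]);(c,rad)=cv2.minEnclosingCircle(P.astype(np.float32));print(c,rad)
a=np.linalg.lstsq(np.c_[2*P,np.ones(len(P))],(P**2).sum(1),rcond=None)[0];print(a[:2],np.sqrt(a[2]+a[:2]@a[:2]))
print('neck',at(w,324.5,275.5,158,True))
```

```text
(480.11029052734375, 332.346923828125) 35.23435592651367
[480.08165606 332.36837349] 34.653410131592004
neck [483.3 275.3 158. ]
```

>>> servo_tool(
  fingers=[0.02,0.02,0.02,0.02,0.02,0.02,0.02,0.02],
  linear=[
    [0.04,-0.002,0],
    [0.058,-0.002,0.0],
    [0.058,-0.002,0.02],
    [0.058,-0.002,0.035],
    [0.058,-0.002,0.045],
    [0.058,-0.002,0.05],
    [0.058,-0.002,0.05],
    [0.058,-0.002,0.05],
  ],
  rotation=[
    [0,0,0],
    [0,0,0],
    [0,0,0],
    [0,0,0],
    [0,0,0],
    [0,0,0],
    [0,0,0],
    [0,0,0],
  ],
)

```text
time: 13.3
tool_pos: [478.8, 332.2, 98.6]
tcp_rot: [180.0, -0.0, 90.0]
ft_force: [0.2, -0.9, -2.8]
finger_gap: 32.9
grip_force: 62.6
```

Run:
```python
from h import *
w=snap('wrist','w8');d=snap('side','d8');st=r.sense();print(st['tool_pos'],st['tcp_rot'],st['ft_force'],st['wrist_torque'])
p=proj(d,(479,332,60)).astype(int);print(p)
R=lambda i:cv2.resize(i,(390,390),interpolation=cv2.INTER_CUBIC)
im=np.hstack([R(w['frame'][160:340,230:410]),R(d['frame'][p[1]-60:p[1]+60,p[0]-60:p[0]+60])]); cv2.imwrite('pics/c8.png',im[:,:,::-1])
```

```text
[479.03217414 332.6097906   99.07706276] [ 1.79922331e+02 -4.67163713e-02  8.99867605e+01] [ 0.35123408 -0.19455479 -2.99191446] [-0.04501585 -0.0491192  -0.03276372]
[361 320]
```

View pics/c8.png

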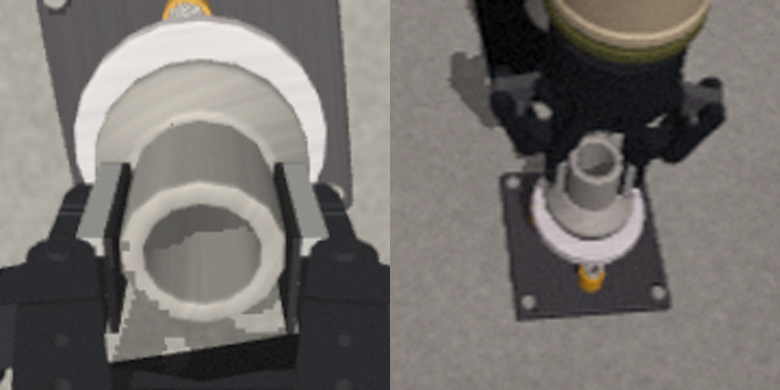

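The holder sits centred over the ring in both views (crop column 201 for both belly and ring). I press down in steps.

>>> servo_tool(
  fingers=[0.02,0.02,0.02,0.02,0.02,0.02],
  linear=[
    [0,0,0.003],
    [0,0,0.006],
    [0,0,0.008],
    [0,0,0.01],
    [0,0,0.01],
    [0,0,0.01],
  ],
  rotation=[
    [0,0,0],
    [0,0,0],
    [0,0,0],
    [0,0,0],
    [0,0,0],
    [0,0,0],
  ],
)

```text
time: 14.0
tool_pos: [478.7, 332.3, 88.4]
tcp_rot: [180.0, 0.0, 90.0]
ft_force: [-0.4, -4.0, 4.4]
finger_gap: 32.8
grip_force: 63.3
```

>>> servo_tool(
  fingers=[0.02,0.02,0.02,0.02,0.02,0.02,0.02,0.02],
  linear=[
    [-0.001,0,0.002],
    [-0.001,0,0.004],
    [-0.001,0,0.006],
    [-0.001,0,0.008],
    [-0.001,0,0.01],
    [-0.001,0,0.012],
    [-0.001,0,0.012],
    [-0.001,0,0.012],
  ],
  rotation=[
    [0,0,0],
    [0,0,0],
    [0,0,0],
    [0,0,0],
    [0,0,0],
    [0,0,0],
    [0,0,0],
    [0,0,0],
  ],
)

```text
time: 14.8
tool_pos: [478.8, 331.8, 78.3]
tcp_rot: [179.9, -0.0, 90.0]
ft_force: [-7.0, -7.0, 19.7]
finger_gap: 33.0
grip_force: 64.6
```

>>> servo_tool(
  fingers=[0.02,0.02,0.02,0.02,0.02,0.02],
  linear=[
    [-0.001,-0.001,0.001],
    [-0.001,-0.001,0.001],
    [-0.001,-0.001,0.001],
    [-0.001,-0.001,0.001],
    [-0.001,-0.001,0.001],
    [-0.001,-0.001,0.001],
  ],
  rotation=[
    [0,0,0],
    [0,0,0],
    [0,0,0],
    [0,0,0],
    [0,0,0],
    [0,0,0],
  ],
)

```text
time: 15.4
tool_pos: [478.7, 331.5, 78.2]
tcp_rot: [179.8, -0.1, 90.0]
ft_force: [-6.1, -5.0, 21.9]
finger_gap: 32.8
grip_force: 64.7
```

Run:
```python
from h import *
w=snap('wrist','w9');d=snap('side','d9');st=r.sense();print(st['time'],st['tool_pos'],st['tcp_rot'],st['ft_force'],st['finger_gap'])
R=lambda i,a,b:cv2.resize(i,(a,b),interpolation=cv2.INTER_CUBIC)
p=(361,320); q=proj(d,(491,153,30)).astype(int)
im=np.hstack([R(w['frame'][160:340,230:410],300,300),R(d['frame'][260:380,301:421],300,300),R(d['frame'][max(0,q[1]-50):q[1]+50,q[0]-33:q[0]+33],200,300)]); cv2.imwrite('pics/c9.png',im[:,:,::-1])
```

```text
15.5 [478.70091928 331.54876733  78.21354682] [ 1.79826055e+02 -1.29193512e-01  9.00123545e+01] [-6.23029135 -4.72453235 21.85654065] 32.41875335701567
```

View pics/c9.png

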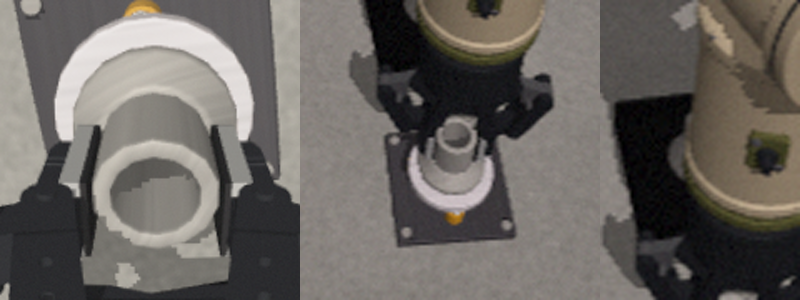

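```bash
python3 -c "
from bench import r
print(r.hand_in())"
```

```text
the job is handed in; nothing more can be done
None
```

The job is handed in, with no verdict shown: the wide holder was proved on the pin and is held pressed to the stop in the cradle (about 22 N), and the tight one was released in the tray. I did not take a clear last look at the tray, and I viewed 11 pictures, one over the limit of 10.

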